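Lock the sensor cartridge into the measuring station

TASK

Take the blue sensor cartridge from its white parking stand and fit it into the bayonet socket on top of the grey measuring station: feel for the two entry slots, push it down against the spring, twist it a quarter turn clockwise (seen from above), then ease off so that the spring lifts it into its locked position, and let go. Work gently, never loading the socket with more than 40 N, and leave the bottle, the beaker and the jar where they stand.

Things in the scene. Friction and masses are not known exactly. Their poses are not given: they have to be found in the camera images.
- cartridge: Loose blue cartridge, 76 tall, about 150 g, upright in the stand. Origin: centre of its underside; z up. Round shaft diameter 34, z 0 to 40, with a rounded (4 mm) white nose; two steel lugs at +x and -x, z 8 to 14, 9 wide, reaching 24 from the axis; black disc diameter 44, z 40 to 46; grip wing z 44 to 76, 40 long along x (in line with the lugs), 14 thick along y. Same after a half turn.
- wing (a point): Middle of the cartridge's wing, on its axis, 60 mm above the underside. A white line along the top of the wing shows the direction of the lugs.
- stand: Fixed white parking stand: a disc of diameter 92, 4 mm thick, on which the cartridge stands inside a loose rim (inner diameter 58, top 14 mm above the table). Origin: centre of its underside.
- station: Fixed grey box, 120 (x) by 150 (y) by 45 mm high; origin: centre of its underside; z up; a blue line on top marks its +x edge. In the middle of its top stands a black collar, diameter 72, from 45 up to 77 mm, with the bayonet socket. Pushing or twisting it with over 40 N of contact force (spring included) would damage it: at the stop each 0.1 N m of twist loads the lugs with about 5 N in all.
- socket (a point): Centre of the socket's mouth, level with the collar's top, 77 above the station's origin. Metal lip 10 thick (67 to 77), hole diameter 38, two opposed slots 12 wide reaching 25 from the axis. Slots lie along the station's x axis, but the collar is turned from it by a fixed, unmeasured angle of up to 0.42 rad either way; orange marks on the collar show the slots.
- floor (a point): On the socket's axis, on its hard floor, 47 mm above the station's origin. Heights of the cartridge's underside over the station's origin: lugs resting on the lip 69; meets a sprung brass ejector at 63 (4 N up there, 0.3 N more per mm down); lugs clear below the lip at 53 to 47, where it turns clockwise only, up to a hard stop 98 degrees from the slots.
- locked (a point): On the socket's axis, 57 mm above the station's origin: where the cartridge's underside is when locked. From 82 to 98 degrees past the slots the lip has 4 mm deep pockets from below; eased off there, the spring lifts the lugs into them. Stopped short it stays at 53, not locked; left unturned it is pushed out to 63.
- amber_bottle: Bystander: small brown bottle with a white cap, diameter 48, 85 tall; origin at the centre of its underside.
- beaker: Bystander: glass beaker, diameter 56, 75 tall; origin at the centre of its underside.
- jar: Bystander: clear jar with a white cap, diameter 60, 75 tall; origin at the centre of its underside.

How it is judged (in metres and radians):
On the way:
1. the cartridge is pushed down in the socket against the spring, its lugs below the lip (z of cartridge in the frame of station below 0.0545 m and horizontal distance between cartridge and station below 0.005 m), for 0.1 s.
At the end, for the whole second after the job is handed in: The cartridge stands locked in the socket, released and at rest: its underside 55.5 to 59.5 mm above the station's origin (lifted by the spring into the pockets), within 5 mm of the socket's axis, upright within 0.1 rad, its wing across the station's x axis within 0.6 rad (z of cartridge in the frame of station between 0.0555 and 0.0595 m and horizontal distance between cartridge and station below 0.005 m and angle between cartridge's own z axis and vertical below 0.1 rad and angle between the x axis of cartridge and the y axis of station, either way round below 0.6 rad and linear speed of cartridge below 0.02 m/s); the robot touches nothing.
It fails at once if the cartridge is forced against the station with more than 40 N (contact force between cartridge and station above 40 N).
It fails at once if the robot strikes the station with more than 40 N (contact force between any of the fingers, the arm and station above 40 N).
It fails at once if a bystander is moved more than 30 mm or tipped (distance of any of amber_bottle, beaker, jar from where it was at the start of the episode above 0.03 m or angle between any of amber_bottle, beaker, jar's own z axis and vertical above 0.4 rad).
It also fails if it takes over 67 s, if anything falls off the work surface, if the arm or the gripper's body presses on something with over 40 N, if the wrist force passes 120 N, or if a joint passes its speed limit or range.

ROBOT

A 6-joint arm with a two-finger parallel gripper is mounted at the origin on the work surface. World frame = base frame: x ahead of the robot, y to its left, z up, the work surface at z = 0. Lengths are in mm, angles in rad, forces in N, time in s.
With the tool pointing down it reaches from about 300 to 775 mm from the base axis. Payload 14.6 kg.
Tool frame: the origin (TCP) lies midway between the tips of the shut fingers; the grasp point (between the pads) lies behind it (manip.grip_depth is the z of the grasp point in the tool frame, in mm); z points along the fingers, y is the line along which they close (so a half turn about z gives the same grasp; the last joint's range is limited). The gripper opens to 94 mm and grips with 3 to 60 N. Pads are 16 mm wide; open, the fingers measure 119 mm over their backs; the gripper's body (75 mm by 177 mm) begins 78 mm behind the grasp point.
Start: joints at [-1.387, 0.3, 1.521, -0, 1.321, -0.067], TCP at [136.492, -532.784, 205.446] pointing down, gripper open.
Joint ranges: [-3.03, 3.03], [-0.79, 2.21], [0.23, 2.52], [-1.04, 4.18], [0, 3.07], [-2.55, 2.55]. Speed limits (rad/s): [2.22, 2.22, 2.57, 3.14, 3.14, 3.14].

INTERFACE

Orientations are given as [roll, pitch, yaw] about the fixed x, y, z axes, in that order (R = Rz(yaw) Ry(pitch) Rx(roll)).
In Python, from cell import manip gives the robot as it stands.
- The arm moves only by the tool creep_tool, called after "Request:" as name(argument=value, ...), one argument or row to a line, values as JSON. Schema: {"type":"object","properties":{"rows":{"type":"string"},"aperture":{"type":"number"},"clamp_n":{"type":"number"},"only":{"type":"string"},"quiet":{"type":"boolean"},"lines":{"type":"string"}},"required":["rows"],"additionalProperties":false}. rows is a string of 1 to 5 rows, parted by semicolons, with the numbers parted by spaces; each row has 6 numbers: dx, dy, dz in a scale on which 1.0 is 400 mm, then a rotation vector rx, ry, rz in normalised numbers (1 is 4 rad); each row is the pose to reach, as a shift and turn from the pose commanded when the call began, along the tool's axes at that moment; what a row does not reach only later rows make up. A row lasts 1/10 s, in which the tool goes at most 50 mm and 0.15 rad, less where a joint would pass 70% of its speed; a pose out of reach is approached as far as the arm can. aperture is the finger opening in mm, set as the call begins (left out keeps the last). The fingers move at their own pace and stop on an object; clamp_n is the grip in N (left out, the last holds). Time passes only in rows, so rows that do not move let the fingers close. The tool returns the time, the measured TCP pose, the force, the opening and the grip force at its end. only (a regular expression) keeps the lines of the reply that match it, lines (a string "A,B") keeps lines A to B, and quiet returns only ok. A shift or turn number past 1, either way, is cut back to 1. Input that does not fit is refused with a message, and nothing moves.
- manip.read_state(): the state, without advancing time (a new reading comes with each control period).
- manip.camera(name): name is "scene" or "top"; returns (picture, depth): 420x560x3 uint8, red, green, blue; 420x560 float32, mm along the optical axis (not along the pixel's ray), 0 where there is no reading.
- manip.camera_info(name): a dict with "K" (3x3 intrinsics, pixels), "dist" ([k1, k2, p1, p2, k3] as OpenCV has them; the pictures are not rectified), "rvec" (rotation vector, rad) and "tvec" (3), from world to camera coordinates, as OpenCV has them. Camera axes: x right, y down, z forward; pixel columns grow to the right and rows downward; lengths in mm; the calibration is good to about 2 mm. A picture is of the moment at which its call begins. camera_info takes no time and is no camera call.
- manip.sign_off(): hands the job in; it is judged then, once.
The state is a dict: "clock": time; "joints": joint angles; "qd": joint speeds; "effort": joint torques, N m; "eef_pos": TCP position; "eef_rot": TCP orientation; "wrist_force": force on the tool from outside, world axes, zero at the start; "moment": the same for the moment, N m; "finger_gap": finger opening in mm; "finger_force": force on a finger pad.
Only numpy, scipy, OpenCV 4.12 (cv2) and the standard library are available. Lean on these libraries where they do the work, as an engineer would, in place of code of your own. Each camera call takes 0.05 s, during which the arm holds its last target. There are 200 camera calls.

## Working session

There is one attempt and no reset: what is moved stays moved. The work goes in short steps, Python scripts to look and compute and a tool call to move; the robot and the scene stay as the last step left them, time stands still between calls to the robot, and variables do not carry over. Pictures are saved under pics/ and viewed, at most 10 in all, crops included, and the job is handed in when it is done.

```bash
mkdir -p pics; python3 - <<'E'
from cell import manip
import cv2,numpy as np
for n in("top","scene"):
    p,d=manip.camera(n); cv2.imwrite(f"pics/{n}0.png",p[...,::-1]); np.savez(f"{n}0.npz",p=p,d=d)
    i=manip.camera_info(n); print(n,{k:np.round(np.array(v),3).tolist() for k,v in i.items()})
s=manip.read_state(); print(s, manip.grip_depth)
E
```

```text
top {'K': [[510.685, 0.0, 270.528], [0.0, 510.685, 213.659], [0.0, 0.0, 1.0]], 'dist': [-0.054, 0.0, 0.0, 0.0, 0.0], 'rvec': [2.123, -2.092, 0.169], 'tvec': [4.552, 605.668, 813.722]}
scene {'K': [[381.634, 0.0, 278.784], [0.0, 381.634, 218.777], [0.0, 0.0, 1.0]], 'dist': [-0.04, 0.0, 0.0, 0.0, 0.0], 'rvec': [2.316, 0.629, -0.224], 'tvec': [-508.073, -173.021, 919.769]}
{'clock': 0.1, 'joints': array([-1.38662260e+00,  3.00404090e-01,  1.52150467e+00,  7.75313539e-06,
        1.32068085e+00, -6.65909557e-02]), 'qd': array([ 3.56938195e-05, -2.31914155e-03, -1.61282080e-03,  2.44673303e-04,
       -1.71368152e-04,  3.88734905e-04]), 'effort': array([ 9.48031011e-04, -5.32642365e+01, -3.53283298e+01,  7.09566800e-02,
        2.34782853e-02, -4.16385399e-05]), 'eef_pos': array([ 136.44235744, -532.57527636,  204.9554041 ]), 'eef_rot': array([-3.14059840e+00, -7.38326799e-05,  2.50762722e-01]), 'wrist_force': array([ 0.25656687,  0.23036732, -0.05666497]), 'moment': array([ 0.00368484, -0.00479234, -0.00713913]), 'finger_force': 0.0, 'finger_gap': 93.68218271286416} -18.8
```

View pics/top0.png

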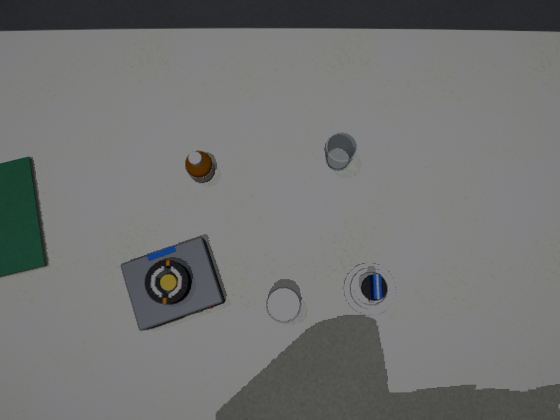

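View pics/scene0.png

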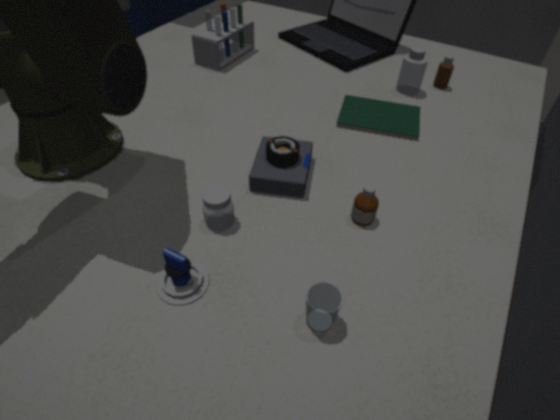

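The top view shows the station at about (172,282), with its collar at (168,282) and orange marks near (168,263) and (165,300). The cartridge wing is at about (376,287) in its stand, the jar at (284,303), the bottle at (200,165) and the beaker at (340,152). The scene view agrees with this layout. Next I'll measure each of these.

```bash
cat >h.py <<'E'
import cv2,numpy as np
from cell import manip
def pix2w(n,uv,z):
    i=manip.camera_info(n);K=np.array(i["K"],float);D=np.array(i["dist"],float)
    R=cv2.Rodrigues(np.array(i["rvec"],float))[0];t=np.array(i["tvec"],float).ravel()
    q=cv2.undistortPoints(np.array(uv,float).reshape(-1,1,2),K,D).reshape(-1,2)
    r=np.c_[q,np.ones(len(q))]@R; c=-R.T@t
    return c+r*((z-c[2])/r[:,2])[:,None]
def cloud(n,d):
    h,w=d.shape;v,u=np.mgrid[:h,:w];i=manip.camera_info(n)
    R=cv2.Rodrigues(np.array(i["rvec"],float))[0];t=np.array(i["tvec"],float).ravel()
    q=cv2.undistortPoints(np.c_[u.ravel(),v.ravel()].astype(float).reshape(-1,1,2),np.array(i["K"],float),np.array(i["dist"],float)).reshape(-1,2)
    P=np.c_[q,np.ones(len(q))]*d.reshape(-1,1)
    return ((P-t)@R).reshape(h,w,3)
E
python3 - <<'E'
from h import *
f=np.load("top0.npz");p=f["p"];d=f["d"];W=cloud("top",d);hsv=cv2.cvtColor(p,cv2.COLOR_RGB2HSV)
def reg(m,name,z):
    n,l,s,c=cv2.connectedComponentsWithStats(m.astype(np.uint8))
    for k in range(1,n):
        if s[k,4]>=8:
            P=W[l==k];P=P[P[:,2]>-50]
            print(name,s[k].tolist(),c[k].round(1),"w@z",pix2w("top",[c[k]],z).round(1)[0],"depth med",np.median(P,0).round(1))
H,S,V=cv2.split(hsv)
reg((H>105)&(H<130)&(S>150)&(V>60),"blue",76)
reg((H>5)&(H<25)&(S>150)&(V>80),"orange",77)
reg((H>20)&(H<35)&(S>120)&(V>80),"brass",63)
# station top
m=(abs(W[...,2]-45)<6)&(W[...,1]>150)&(W[...,1]<420)
m[:, 240:]=0; m[:225]=0;m[340:]=0
c=max(cv2.findContours(m.astype(np.uint8),0,2)[0],key=cv2.contourArea)
w=pix2w("top",c.reshape(-1,2),45)[:,:2].astype(np.float32);r=cv2.minAreaRect(w);print("station",r)
m=(W[...,2]>70)&(W[...,2]<85);m[:,240:]=0;m[:225]=0;m[340:]=0
c=max(cv2.findContours(m.astype(np.uint8),0,2)[0],key=cv2.contourArea)
w=pix2w("top",c.reshape(-1,2),77)[:,:2].astype(np.float32);print("collar",cv2.minEnclosingCircle(w))
a=cv2.resize(p[235:335,115:235],None,fx=5,fy=5,interpolation=cv2.INTER_CUBIC);b=cv2.resize(p[257:317,340:405],None,fx=5,fy=5,interpolation=cv2.INTER_CUBIC)
b=cv2.copyMakeBorder(b,0,a.shape[0]-b.shape[0],0,0,cv2.BORDER_CONSTANT)
cv2.imwrite("pics/crop0.png",cv2.convertScaleAbs(np.hstack([a,b])[:,:800,::-1],alpha=1.5))
E
```

```text
blue [147, 246, 29, 15, 166] [161.1 253.1] w@z [533.1 193.7  76. ] depth med [536.5 201.   45.8]
blue [372, 275, 5, 24, 84] [374.2 286.8] w@z [ 483.3 -157.3   76. ] depth med [ 482.1 -156.5   79.2]
blue [379, 275, 4, 24, 65] [380.2 286.1] w@z [ 484.5 -167.    76. ] depth med [ 484.5 -166.1   79.7]
orange [189, 165, 17, 9, 105] [197. 169.] w@z [677.9 140.   77. ] depth med [682.8 142.5  60.1]
orange [166, 260, 4, 6, 21] [167.4 262.6] w@z [517.4 182.   77. ] depth med [516.8 182.4  77.9]
orange [160, 274, 17, 15, 109] [167.6 281.2] w@z [486.8 180.1  77. ] depth med [486.8 184.1  63.3]
orange [163, 298, 3, 6, 17] [164.1 300.4] w@z [455.7 184.3  77. ] depth med [456.1 184.5  77.8]
brass [160, 274, 17, 17, 218] [167.8 282. ] w@z [486.2 182.9  63. ] depth med [486.3 182.9  63.3]
station ((482.7461853027344, 191.01904296875), (120.88140106201172, 130.11227416992188), 20.093671798706055)
collar ((486.3721618652344, 182.4288787841797), 36.896018981933594)
```

View pics/crop0.png

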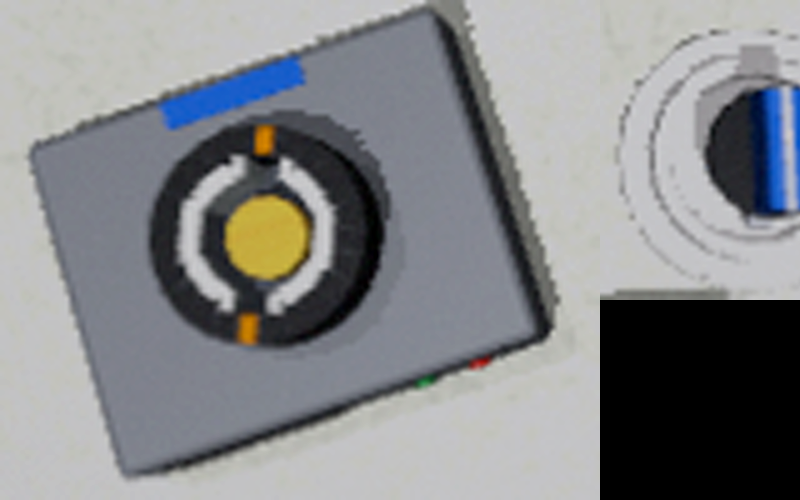

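```bash
python3 - <<'E'
from h import *
f=np.load("top0.npz");p=f["p"];d=f["d"];W=cloud("top",d)
m=(W[...,2]>73)&(W[...,2]<90);m[:,:355]=0;m[:,400:]=0;m[:265]=0;m[310:]=0
c=max(cv2.findContours(m.astype(np.uint8),0,1)[0],key=cv2.contourArea).reshape(-1,2)
w=pix2w("top",c,80)[:,:2].astype(np.float32);print("wing",m.sum(),cv2.minAreaRect(w))
g=p.min(2).astype(float)*m;v,u=np.nonzero(m&(g>60));print("white",len(u))
w=pix2w("top",np.c_[u,v],80)[:,:2].astype(np.float32);print(cv2.fitLine(w,2,0,.01,.01).ravel(),w.mean(0),w.min(0),w.max(0))
# disc (black, z~50)
H,S,V=cv2.split(cv2.cvtColor(p,cv2.COLOR_RGB2HSV))
b=(V<70)&(S<90);b[:,:355]=0;b[:,375:]=0;b[:270]=0;b[:,:]&=True;b[303:]=0
c=max(cv2.findContours(b.astype(np.uint8),0,1)[0],key=cv2.contourArea).reshape(-1,2);w=pix2w("top",c,50)[:,:2]
print("disc minx-edges",w.min(0),w.max(0))
# station angle from outline & blue line
m=(abs(W[...,2]-45)<4);m[:,240:]=0;m[:225]=0;m[340:]=0
c=cv2.convexHull(max(cv2.findContours(m.astype(np.uint8),0,1)[0],key=cv2.contourArea))
w=pix2w("top",cv2.approxPolyDP(c,6,True).reshape(-1,2),45)[:,:2];print("station corners",w.round(1).tolist())
m=(H>105)&(H<130)&(S>150)&(V>60);m[:,240:]=0;v,u=np.nonzero(m)
print("blue",cv2.minAreaRect(pix2w("top",np.c_[u,v],45)[:,:2].astype(np.float32)))
E
```

```text
wing 232 ((483.7882995605469, -161.36334228515625), (40.15769577026367, 14.889937400817871), 1.9115030765533447)
white 76
[ 9.9948144e-01  3.2200962e-02  4.8523138e+02 -1.6188593e+02] [ 485.2315  -161.88593] [ 465.2705  -168.83382] [ 503.84753 -158.27202]
disc minx-edges [ 464.30609474 -155.04315728] [ 504.22841275 -139.64352374]
station corners [[565.5, 133.4], [457.1, 93.2], [407.7, 230.3], [514.8, 270.3]]
blue ((536.5103759765625, 201.36160278320312), (10.012786865234375, 49.51829528808594), 20.348730087280273)
```

```bash
cat >>h.py <<'E'
from scipy.spatial.transform import Rotation as Ro
def delta(x,y,z,yaw):
    s=manip.read_state();R=Ro.from_euler('xyz',s["eef_rot"])
    e=(R.inv()*Ro.from_euler('xyz',[np.pi,0,yaw])).as_rotvec()
    print(s["clock"],"delta",(R.inv().apply(np.array([x,y,z])-s["eef_pos"])).round(2),e.round(4),"pos",s["eef_pos"].round(2),s["eef_rot"].round(4),"F",s["wrist_force"].round(2),"M",s["moment"].round(3),s["finger_gap"].round(1),"j6",s["joints"][5].round(3))
E
python3 - <<'E'
from h import *
delta(484.1,-161.6,140,3.175)
E
```

```text
Traceback (most recent call last):
  File "h.py", line 19, in delta
    print(s["clock"],"delta",(R.inv().apply(np.array([x,y,z])-s["eef_pos"])).round(2),e.round(4),"pos",s["eef_pos"].round(2),s["eef_rot"].round(4),"F",s["wrist_force"].round(2),"M",s["moment"].round(3),s["finger_gap"].round(1),"j6",s["joints"][5].round(3))
                                                                                                                                                                                                          ^^^^^^^^^^^^^^^^^^^^^
AttributeError: 'float' object has no attribute 'round'
```

Careful with the scale: shifts go in shares of 400 mm and turns go in shares of 4 rad. That gives: 200 mm / 400 = 0.5, 160 mm / 400 = 0.4, -0.71 rad / 4 = -0.1775.

```bash
sed -i 's/s\["finger_gap"\].round(1)/round(float(s["finger_gap"]),1)/' h.py
```

Request:
creep_tool(
  rows="0.1 -0.0625 0 0 0 -0.035;0.2 -0.125 0 0 0 -0.07;0.3 -0.19 0 0 0 -0.105;0.4 -0.255 0 0 0 -0.1425;0.5 -0.3175 0 0 0 -0.1775",
  aperture=60,
  clamp_n=30,
)

```text
clock: 0.6
eef_pos: [299.6, -358.4, 205.3]
eef_rot: [-3.141, -0.0, 0.967]
wrist_force: [0.6, -0.6, -0.5]
finger_gap: 60.6
finger_force: 0.0
```

```bash
python3 -c "
from h import *
delta(484.1,-161.6,140,3.175)"
```

```text
0.6 delta [266.81  40.09  65.34] [-0.0000e+00 -3.0000e-04 -2.2084e+00] pos [ 299.55 -358.42  205.32] [-3.1414e+00 -1.0000e-04  9.6660e-01] F [ 0.57 -0.58 -0.49] M [-0.043 -0.062 -0.036] 60.6 j6 -0.349
```

Scaled: 200 mm / 400 = 0.5, 160 mm / 400 = 0.4, -0.72 rad / 4 = -0.18.

Request:
creep_tool(
  rows="0.1 0.015 0 0 0 -0.035;0.2 0.03 0 0 0 -0.07;0.3 0.045 0 0 0 -0.105;0.4 0.06 0 0 0 -0.1425;0.5 0.075 0 0 0 -0.18",
)

```text
clock: 1.1
eef_pos: [438.7, -211.9, 205.4]
eef_rot: [-3.141, -0.0, 1.687]
wrist_force: [1.0, -0.6, 0.1]
finger_gap: 60.1
finger_force: 0.0
```

```bash
python3 -c "
from h import *
delta(484.1,-161.6,140,3.175)"
```

```text
1.1 delta [44.67 50.89 65.35] [-0.000e+00 -2.000e-04 -1.488e+00] pos [ 438.74 -211.88  205.35] [-3.1415e+00 -1.0000e-04  1.6870e+00] F [ 0.95 -0.64  0.12] M [-0.013 -0.111  0.009] 60.1 j6 -0.641
```

Scaled: 51 mm / 400 = 0.1275, 45 mm / 400 = 0.1125, -0.74 rad / 4 = -0.185.

Request:
creep_tool(
  rows="0.0275 0.03 0.025 0 0 -0.035;0.055 0.0625 0.05 0 0 -0.0725;0.0825 0.095 0.075 0 0 -0.11;0.1125 0.1275 0.1 0 0 -0.1475;0.1125 0.1275 0.1 0 0 -0.185",
)

```text
clock: 1.6
eef_pos: [483.9, -161.5, 163.8]
eef_rot: [-3.141, -0.003, 2.429]
wrist_force: [-0.3, -0.3, 0.0]
finger_gap: 60.0
finger_force: 0.0
```

Request:
creep_tool(
  rows="0 0 0.0125 0 0 -0.0375;0 0 0.025 0 0 -0.075;0 0 0.0375 0 0 -0.1125;0 0 0.05 0 0 -0.15;0 0 0.0625 0 0 -0.187",
)

```text
clock: 2.1
eef_pos: [483.5, -163.0, 140.0]
eef_rot: [3.141, -0.001, -3.108]
wrist_force: [-0.1, -0.6, 0.1]
finger_gap: 59.9
finger_force: 0.0
```

```bash
python3 -c "
from h import *
delta(484.1,-161.6,54,3.175)"
```

```text
2.1 delta [-0.73  1.31 85.96] [ 0.0003 -0.0006  0.0001] pos [ 483.47 -162.96  139.96] [ 3.1413e+00 -6.0000e-04 -3.1081e+00] F [-0.1  -0.64  0.1 ] M [ 0.028 -0.114 -0.017] 59.9 j6 -2.001
```

Scaled: 86 mm / 400 = 0.215, 75 mm / 400 = 0.1875.

Request:
creep_tool(
  rows="-0.0018 0.0025 0.0375 0 0 0;-0.0018 0.0025 0.0875 0 0 0;-0.0018 0.0025 0.1375 0 0 0;-0.0018 0.0025 0.1875 0 0 0;-0.0018 0.0025 0.215 0 0 0",
)

```text
clock: 2.6
eef_pos: [483.6, -161.7, 52.8]
eef_rot: [3.141, -0.002, -3.114]
wrist_force: [-0.4, -0.2, -0.1]
finger_gap: 60.0
finger_force: 0.0
```

Request:
creep_tool(
  rows="0 0 0 0 0 0;0 0 0 0 0 0",
)

```text
clock: 2.8
eef_pos: [484.6, -162.2, 55.0]
eef_rot: [-3.141, 0.0, -3.114]
wrist_force: [0.2, 0.4, 1.2]
finger_gap: 60.0
finger_force: 0.0
```

```bash
python3 -c "
from h import *
delta(484.1,-161.6,54,3.175)
for n in('scene','top'):
    p,d=manip.camera(n);cv2.imwrite(f'pics/{n}1.png',p[...,::-1])
    if n=='scene': cv2.imwrite('pics/s1c.png',cv2.convertScaleAbs(cv2.resize(p[190:320,90:270,::-1],None,fx=4,fy=4),alpha=1.8))
"
```

```text
2.8 delta [0.45 0.57 0.99] [-0.0002  0.0004 -0.0062] pos [ 484.56 -162.16   54.99] [-3.1414e+00  4.0000e-04 -3.1144e+00] F [0.22 0.4  1.22] M [-0.001 -0.158  0.005] 60.0 j6 -1.993
```

View pics/s1c.png

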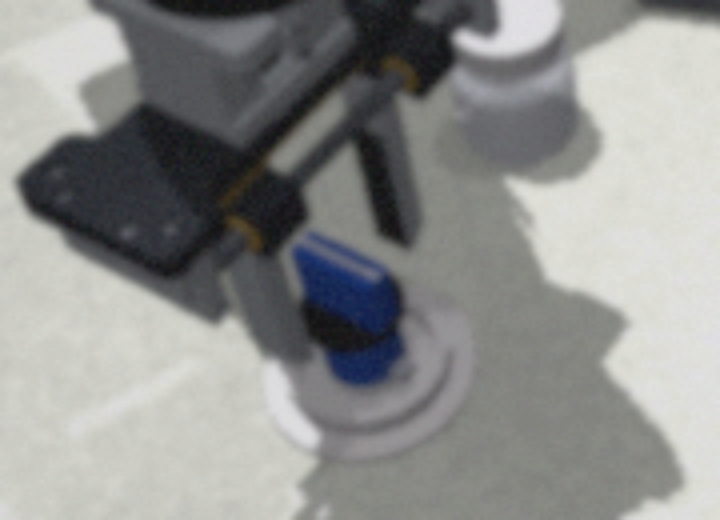

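The crop shows both fingers straddling the wing, at (270,320) and (400,200), with the wing top at (345,255). I'll close the gripper.

Scaled: 0.4 mm / 400 = 0.001, -0.006 rad / 4 = -0.0015.

Request:
creep_tool(
  rows="0.001 0.001 0 0 0 -0.0015;0.001 0.001 0 0 0 -0.0015;0.001 0.001 0 0 0 -0.0015;0.001 0.001 0 0 0 -0.0015;0.001 0.001 0 0 0 -0.0015",
  aperture=5,
  clamp_n=40,
)

```text
clock: 3.4
eef_pos: [483.9, -161.6, 54.5]
eef_rot: [-3.142, 0.0, -3.108]
wrist_force: [-0.2, 0.2, -0.1]
finger_gap: 23.4
finger_force: 0.0
```

Request:
creep_tool(
  rows="0 0 0 0 0 0;0 0 0 0 0 0;0 0 0 0 0 0",
)

```text
clock: 3.7
eef_pos: [483.8, -161.6, 54.3]
eef_rot: [3.141, -0.0, -3.108]
wrist_force: [-0.6, -1.1, -1.1]
finger_gap: 13.7
finger_force: 40.0
```

Request:
creep_tool(
  rows="0 0 -0.025 0 0 0;0 0 -0.075 0 0 0;0 0 -0.15 0 0 0;0 0 -0.225 0 0 0;0 0 -0.3 0 0 0",
)

```text
clock: 4.2
eef_pos: [483.7, -161.5, 176.4]
eef_rot: [-3.141, 0.0, -3.108]
wrist_force: [0.8, -0.3, -1.8]
finger_gap: 13.7
finger_force: 40.0
```

```bash
python3 -c "
from h import *
delta(486.4,182.9,180,3.105)"
```

```text
4.2 delta [-14.13 344.16  -3.67] [-0.0001  0.0003  0.0699] pos [ 483.73 -161.54  176.37] [-3.1415e+00  3.0000e-04 -3.1083e+00] F [ 0.79 -0.28 -1.78] M [ 0.051 -0.176  0.012] 13.7 j6 -1.998
```

Scaled: 205 mm / 400 = 0.5125, 160 mm / 400 = 0.4, 0.07 rad / 4 = 0.0175.

Request:
creep_tool(
  rows="-0.0025 0.0625 -0.01 0 0 0;-0.0075 0.175 -0.01 0 0 0.005;-0.0125 0.2875 -0.01 0 0 0.0075;-0.0175 0.4 -0.01 0 0 0.0125;-0.0225 0.5125 -0.01 0 0 0.0175",
)

```text
clock: 4.7
eef_pos: [485.8, 45.3, 179.3]
eef_rot: [3.142, 0.001, 3.104]
wrist_force: [0.9, -0.2, -1.1]
finger_gap: 13.7
finger_force: 40.0
```

Request:
creep_tool(
  rows="-0.0025 0.1125 0 0 0 0;-0.0075 0.2125 0 0 0 0;-0.01 0.2875 0 0 0 0;-0.0125 0.3325 0 0 0 0;-0.0125 0.3425 0 0 0 0",
)

```text
clock: 5.2
eef_pos: [495.9, 181.9, 178.9]
eef_rot: [3.141, 0.0, 3.107]
wrist_force: [0.2, -0.5, -1.6]
finger_gap: 13.8
finger_force: 40.0
```

Request:
creep_tool(
  rows="0 0 0 0 0 0;0 0 0 0 0 0;0 0 0 0 0 0",
)

```text
clock: 5.5
eef_pos: [496.2, 179.3, 178.6]
eef_rot: [-3.142, 0.0, 3.104]
wrist_force: [-0.5, 0.5, -1.4]
finger_gap: 13.6
finger_force: 40.0
```

```bash
python3 -c "
from h import *
delta(486.4,182.9,144,3.105)
for n in('scene','top'):
    p,d=manip.camera(n);cv2.imwrite(f'pics/{n}2.png',p[...,::-1])
    if n=='scene': cv2.imwrite('pics/s2c.png',cv2.convertScaleAbs(cv2.resize(p[70:220,200:380,::-1],None,fx=4,fy=4),alpha=1.8))
"
```

```text
5.5 delta [ 9.91  3.21 34.63] [-0.0001  0.0001 -0.0014] pos [496.18 179.32 178.63] [-3.1415e+00  1.0000e-04  3.1036e+00] F [-0.45  0.46 -1.43] M [ 0.027 -0.101 -0.013] 13.6 j6 -1.255
```

View pics/s2c.png

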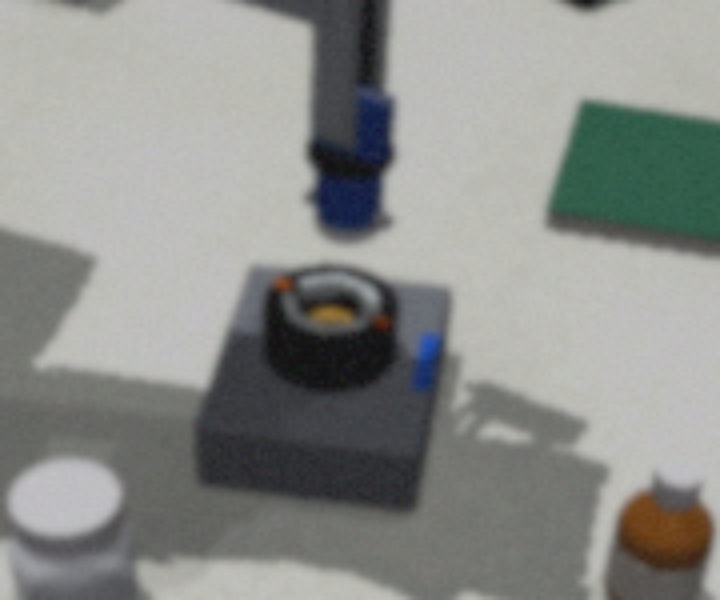

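The crop shows the cartridge held upright, with its nose at (347,220), above the socket at (330,310). The orange marks are at (285,285) and (385,322). I'll centre it over the socket and lower to just above the lip.

Scaled: 44 mm / 400 = 0.11, 40 mm / 400 = 0.1.

Request:
creep_tool(
  rows="0.01 0.005 0.025 0 0 0;0.0225 0.0075 0.05 0 0 0;0.025 0.008 0.075 0 0 0;0.025 0.008 0.1 0 0 0;0.025 0.008 0.11 0 0 0",
)

```text
clock: 6.1
eef_pos: [485.8, 183.7, 133.0]
eef_rot: [-3.141, -0.002, 3.105]
wrist_force: [0.0, 0.5, -1.1]
finger_gap: 13.7
finger_force: 40.0
```

Request:
creep_tool(
  rows="0 0 0 0 0 0;0 0 0 0 0 0;0 0 0 0 0 0",
)

```text
clock: 6.4
eef_pos: [486.5, 183.9, 134.8]
eef_rot: [3.141, 0.001, 3.105]
wrist_force: [-0.2, -0.4, -1.4]
finger_gap: 13.8
finger_force: 40.0
```

```bash
python3 -c "
from h import *
delta(486.4,182.9,130,3.105)
"
```

```text
6.4 delta [ 0.07 -0.99  4.83] [ 0.0002  0.0007 -0.0002] pos [486.5  183.89 134.83] [3.1414e+00 7.0000e-04 3.1048e+00] F [-0.24 -0.4  -1.36] M [ 0.057 -0.115 -0.026] 13.8 j6 -1.243
```

Scaled: 5 mm / 400 = 0.0125, 4 mm / 400 = 0.01.

Request:
creep_tool(
  rows="0 -0.0023 0.0025 0 0 0;0 -0.0023 0.005 0 0 0;0 -0.0023 0.0075 0 0 0;0 -0.0023 0.01 0 0 0;0 -0.0023 0.0125 0 0 0",
)

```text
clock: 6.9
eef_pos: [486.2, 182.9, 129.4]
eef_rot: [3.142, 0.0, 3.105]
wrist_force: [0.3, 0.7, -1.3]
finger_gap: 14.0
finger_force: 40.0
```

Request:
creep_tool(
  rows="0 0 0.0025 0 0 0;0 0 0.005 0 0 0;0 0 0.0075 0 0 0;0 0 0.01 0 0 0;0 0 0.01 0 0 0",
)

```text
clock: 7.4
eef_pos: [486.2, 182.9, 125.3]
eef_rot: [-3.142, -0.0, 3.105]
wrist_force: [0.5, -0.8, -2.3]
finger_gap: 13.6
finger_force: 40.0
```

```bash
python3 -c "
from h import *
delta(486.4,182.9,117,3.105)
"
```

```text
7.4 delta [-0.24  0.01  8.31] [-0.0001 -0.0002 -0.0002] pos [486.16 182.9  125.31] [-3.1415e+00 -2.0000e-04  3.1048e+00] F [ 0.48 -0.83 -2.35] M [ 0.064 -0.115 -0.032] 13.6 j6 -1.245
```

Scaled: 4 mm / 400 = 0.01, 3 mm / 400 = 0.0075.

Request:
creep_tool(
  rows="0 0 0.0025 0 0 0;0 0 0.005 0 0 0;0 0 0.0075 0 0 0;0 0 0.01 0 0 0;0 0 0.01 0 0 0",
)

```text
clock: 7.9
eef_pos: [486.1, 182.9, 121.3]
eef_rot: [-3.142, -0.0, 3.105]
wrist_force: [-0.1, -0.1, -1.2]
finger_gap: 13.9
finger_force: 40.0
```

Request:
creep_tool(
  rows="0 0 0.0013 0 0 0;0 0 0.0025 0 0 0;0 0 0.0038 0 0 0;0 0 0.005 0 0 0;0 0 0.005 0 0 0",
)

```text
clock: 8.4
eef_pos: [486.2, 182.9, 119.4]
eef_rot: [-3.142, -0.0, 3.105]
wrist_force: [-0.8, -0.2, -1.1]
finger_gap: 13.8
finger_force: 40.0
```

```bash
python3 -c "
from h import *
delta(486.4,182.9,117,3.105)
"
```

```text
8.4 delta [-0.21  0.01  2.38] [-0.0001 -0.0001 -0.0002] pos [486.19 182.9  119.38] [-3.1415e+00 -1.0000e-04  3.1048e+00] F [-0.77 -0.16 -1.09] M [ 0.049 -0.118 -0.008] 13.8 j6 -1.245
```

Still no contact, with the lugs now level with the lip top. I'll carry on in small steps.

Scaled: 2 mm / 400 = 0.005, 1.5 mm / 400 = 0.0038.

Request:
creep_tool(
  rows="0 0 0.0013 0 0 0;0 0 0.0025 0 0 0;0 0 0.0038 0 0 0;0 0 0.005 0 0 0;0 0 0.005 0 0 0",
)

```text
clock: 8.9
eef_pos: [486.2, 182.9, 117.4]
eef_rot: [-3.142, -0.0, 3.105]
wrist_force: [-0.6, 0.4, -1.8]
finger_gap: 13.7
finger_force: 40.0
```

```bash
python3 -c "
from h import *
delta(486.4,182.9,117,3.105)
"
```

```text
8.9 delta [-0.22 -0.03  0.37] [-0.     -0.0001 -0.0002] pos [486.18 182.94 117.37] [-3.1416e+00 -1.0000e-04  3.1048e+00] F [-0.64  0.35 -1.82] M [ 0.119 -0.201 -0.022] 13.7 j6 -1.245
```

Scaled: 2 mm / 400 = 0.005, 1.5 mm / 400 = 0.0038.

Request:
creep_tool(
  rows="0 0 0.0013 0 0 0;0 0 0.0025 0 0 0;0 0 0.0038 0 0 0;0 0 0.005 0 0 0;0 0 0.005 0 0 0",
)

```text
clock: 9.4
eef_pos: [486.2, 182.9, 115.4]
eef_rot: [-3.142, -0.0, 3.105]
wrist_force: [0.6, -0.4, -2.1]
finger_gap: 13.9
finger_force: 40.0
```

Request:
creep_tool(
  rows="0 0 0.0013 0 0 0;0 0 0.0025 0 0 0;0 0 0.0038 0 0 0;0 0 0.005 0 0 0;0 0 0.0063 0 0 0",
)

```text
clock: 9.9
eef_pos: [486.3, 183.0, 113.1]
eef_rot: [3.142, 0.0, 3.105]
wrist_force: [-0.4, -0.4, 2.3]
finger_gap: 13.5
finger_force: 40.0
```

```bash
python3 -c "
from h import *
delta(486.4,182.9,113,3.105)
"
```

```text
9.9 delta [-0.11 -0.06  0.14] [ 0.0001  0.0003 -0.0002] pos [486.3  182.96 113.14] [3.1415e+00 3.0000e-04 3.1048e+00] F [-0.37 -0.4   2.29] M [-0.002  0.196 -0.035] 13.5 j6 -1.245
```

The ejector is met right where expected, at +4 N. Now I'll push down.

Scaled: 4 mm / 400 = 0.01, 3.2 mm / 400 = 0.008.

Request:
creep_tool(
  rows="0 0 0.002 0 0 0;0 0 0.004 0 0 0;0 0 0.006 0 0 0;0 0 0.008 0 0 0;0 0 0.01 0 0 0",
)

```text
clock: 10.4
eef_pos: [486.3, 183.0, 109.0]
eef_rot: [3.142, 0.0, 3.105]
wrist_force: [-1.3, -1.3, 4.1]
finger_gap: 13.8
finger_force: 40.0
```

Request:
creep_tool(
  rows="0 0 0.002 0 0 0;0 0 0.004 0 0 0;0 0 0.006 0 0 0;0 0 0.008 0 0 0;0 0 0.01 0 0 0",
)

```text
clock: 10.9
eef_pos: [486.3, 183.0, 105.0]
eef_rot: [3.142, 0.0, 3.105]
wrist_force: [-1.4, -0.4, 3.9]
finger_gap: 13.3
finger_force: 40.0
```

```bash
python3 -c "
from h import *
delta(486.4,182.9,100.4,3.105)
"
```

```text
10.9 delta [-0.12 -0.06  4.58] [ 0.0001  0.0002 -0.0002] pos [486.28 182.96 104.98] [3.1415e+00 2.0000e-04 3.1048e+00] F [-1.39 -0.37  3.86] M [-0.101  0.159  0.015] 13.3 j6 -1.245
```

Scaled: 4 mm / 400 = 0.01, 3.2 mm / 400 = 0.008.

Request:
creep_tool(
  rows="0 0 0.002 0 0 0;0 0 0.004 0 0 0;0 0 0.006 0 0 0;0 0 0.008 0 0 0;0 0 0.01 0 0 0",
)

```text
clock: 11.4
eef_pos: [486.3, 183.0, 101.0]
eef_rot: [3.142, 0.0, 3.105]
wrist_force: [-1.0, -0.5, 5.3]
finger_gap: 14.0
finger_force: 40.0
```

Request:
creep_tool(
  rows="0 0 0.001 0 0 0;0 0 0.002 0 0 0;0 0 0.002 0 0 0",
)

```text
clock: 11.7
eef_pos: [486.3, 182.9, 100.2]
eef_rot: [3.142, 0.0, 3.105]
wrist_force: [-1.8, 0.2, 5.4]
finger_gap: 13.9
finger_force: 40.0
```

```bash
python3 -c "
from h import *
delta(486.4,182.9,100.4,3.105)
"
```

```text
11.7 delta [-0.1  -0.04 -0.15] [ 0.0001  0.0003 -0.0002] pos [486.31 182.95 100.25] [3.1415e+00 3.0000e-04 3.1048e+00] F [-1.82  0.18  5.37] M [-0.093  0.173 -0.037] 13.9 j6 -1.245
```

Scaled: 0.3 rad / 4 = 0.075.

Request:
creep_tool(
  rows="0 0 0 0 0 0.01;0 0 0 0 0 0.0225;0 0 0 0 0 0.0375;0 0 0 0 0 0.055;0 0 0 0 0 0.075",
)

```text
clock: 12.2
eef_pos: [486.6, 183.1, 100.4]
eef_rot: [3.141, 0.001, 2.802]
wrist_force: [-0.2, 0.9, 5.8]
finger_gap: 13.6
finger_force: 40.0
```

```bash
python3 -c "
from h import *
delta(486.4,182.9,100.3,3.105-1.57)
"
```

```text
12.2 delta [ 0.12 -0.27  0.13] [1.300e-03 3.000e-04 1.267e+00] pos [486.61 183.11 100.43] [3.1408e+00 1.0000e-03 2.8020e+00] F [-0.18  0.89  5.84] M [ 0.099 -0.179  0.011] 13.6 j6 -0.942
```

Turning freely. Continuing the twist.

Scaled: 0.4 rad / 4 = 0.1.

Request:
creep_tool(
  rows="0 0 0 0 0 0.02;0 0 0 0 0 0.04;0 0 0 0 0 0.06;0 0 0 0 0 0.08;0 0 0 0 0 0.1",
)

```text
clock: 12.7
eef_pos: [486.6, 183.1, 100.4]
eef_rot: [3.14, 0.001, 2.402]
wrist_force: [0.2, 0.3, 6.3]
finger_gap: 13.5
finger_force: 40.0
```

Request:
creep_tool(
  rows="0 0 0 0 0 0.02;0 0 0 0 0 0.04;0 0 0 0 0 0.06;0 0 0 0 0 0.08;0 0 0 0 0 0.1",
)

```text
clock: 13.2
eef_pos: [486.6, 183.1, 100.4]
eef_rot: [3.14, 0.0, 2.002]
wrist_force: [0.3, 0.4, 7.1]
finger_gap: 14.0
finger_force: 40.0
```

```bash
python3 -c "
from h import *
delta(486.4,182.9,100.3,3.105-1.57)
"
```

```text
13.2 delta [-0.09 -0.29  0.15] [ 1.300e-03 -2.000e-04  4.665e-01] pos [486.63 183.11 100.45] [3.1403e+00 1.0000e-04 2.0015e+00] F [0.31 0.39 7.14] M [ 0.038 -0.256  0.034] 14.0 j6 -0.141
```

Scaled: 0.32 rad / 4 = 0.08.

Request:
creep_tool(
  rows="0 0 0 0 0 0.0175;0 0 0 0 0 0.035;0 0 0 0 0 0.05;0 0 0 0 0 0.065;0 0 0 0 0 0.08",
)

```text
clock: 13.7
eef_pos: [486.7, 183.2, 100.5]
eef_rot: [3.14, -0.0, 1.682]
wrist_force: [0.9, 0.5, 5.4]
finger_gap: 13.7
finger_force: 40.0
```

Request:
creep_tool(
  rows="0 0 0 0 0 0.01;0 0 0 0 0 0.02;0 0 0 0 0 0.0275;0 0 0 0 0 0.035;0 0 0 0 0 0.035",
)

```text
clock: 14.2
eef_pos: [486.9, 183.3, 100.6]
eef_rot: [3.14, -0.001, 1.544]
wrist_force: [0.3, 1.4, 6.0]
finger_gap: 14.0
finger_force: 40.0
```

```bash
python3 -c "
from h import *
delta(486.4,182.9,107.4,3.105-1.57)
"
```

```text
14.2 delta [-0.44 -0.47 -6.79] [ 0.002  -0.001   0.0088] pos [486.9  183.34 100.61] [ 3.1396e+00 -1.0000e-03  1.5438e+00] F [0.33 1.42 5.99] M [ 0.344 -0.398 -0.069] 14.0 j6 0.316
```

Scaled: -3.6 mm / 400 = -0.009, -3.2 mm / 400 = -0.008.

Request:
creep_tool(
  rows="-0.0003 -0.0003 -0.002 0 0 0;-0.0005 -0.0005 -0.004 0 0 0;-0.0005 -0.0008 -0.006 0 0 0;-0.0005 -0.0008 -0.008 0 0 0;-0.0005 -0.0008 -0.009 0 0 0",
)

```text
clock: 14.7
eef_pos: [486.7, 183.1, 104.1]
eef_rot: [3.139, -0.001, 1.545]
wrist_force: [5.0, 3.9, 1.7]
finger_gap: 13.7
finger_force: 40.0
```

Request:
creep_tool(
  rows="0 0 -0.001 0 0 0;0 0 -0.002 0 0 0;0 0 -0.003 0 0 0;0 0 -0.004 0 0 0",
)

```text
clock: 15.1
eef_pos: [486.6, 183.2, 105.6]
eef_rot: [3.14, -0.001, 1.545]
wrist_force: [5.8, 4.3, 1.1]
finger_gap: 14.1
finger_force: 40.0
```

```bash
python3 -c "
from h import *
delta(486.4,182.9,107.4,3.105-1.57)
"
```

```text
15.1 delta [-0.27 -0.2  -1.82] [ 0.002  -0.0011  0.0098] pos [486.62 183.16 105.58] [ 3.1396e+00 -1.1000e-03  1.5449e+00] F [5.82 4.34 1.05] M [ 0.858 -1.321  0.081] 14.1 j6 0.315
```

Scaled: -1.2 mm / 400 = -0.003, -0.8 mm / 400 = -0.002.

Request:
creep_tool(
  rows="0.0005 0.0008 0 0 0 0;0.0008 0.0013 -0.001 0 0 0;0.0008 0.0013 -0.002 0 0 0;0.0008 0.0013 -0.003 0 0 0;0.0008 0.0013 -0.003 0 0 0",
)

```text
clock: 15.6
eef_pos: [486.7, 183.2, 106.7]
eef_rot: [3.141, -0.0, 1.545]
wrist_force: [3.4, 3.5, 2.9]
finger_gap: 13.7
finger_force: 40.0
```

```bash
python3 -c "
from h import *
delta(486.4,182.9,107.4,3.105-1.57)
"
```

```text
15.6 delta [-0.32 -0.29 -0.72] [ 0.0008 -0.0005  0.0098] pos [486.69 183.21 106.68] [ 3.1408e+00 -5.0000e-04  1.5448e+00] F [3.45 3.49 2.94] M [ 0.793 -1.162  0.065] 13.7 j6 0.315
```

Scaled: -0.6 mm / 400 = -0.0015, -0.3 mm / 400 = -0.0008.

Request:
creep_tool(
  rows="0.0005 0.0005 -0.0008 0 0 0;0.0008 0.0008 -0.0015 0 0 0;0.0008 0.0008 -0.0015 0 0 0",
  clamp_n=10,
)

```text
clock: 15.9
eef_pos: [486.6, 183.2, 107.0]
eef_rot: [-3.141, 0.0, 1.545]
wrist_force: [2.3, 1.2, 3.7]
finger_gap: 13.7
finger_force: 10.0
```

```bash
python3 -c "
from h import *
delta(486.4,182.9,107.4,3.105-1.57)
"
```

```text
15.9 delta [-0.3  -0.23 -0.35] [-0.0004  0.0003  0.0098] pos [486.63 183.19 107.05] [-3.1412e+00  3.0000e-04  1.5448e+00] F [2.33 1.2  3.7 ] M [ 0.148 -0.688  0.049] 13.7 j6 0.316
```

Request:
creep_tool(
  rows="0 0 0 0 0 0;0 0 0 0 0 0;0 0 0 0 0 0;0 0 0 0 0 0;0 0 0 0 0 0",
  aperture=60,
)

```text
clock: 16.4
eef_pos: [486.6, 183.3, 107.1]
eef_rot: [-3.141, 0.0, 1.545]
wrist_force: [-0.7, 0.8, 0.4]
finger_gap: 50.5
finger_force: 0.0
```

```bash
python3 -c "
from h import *
delta(486.4,182.9,107.4,3.105-1.57)
"
```

```text
16.4 delta [-0.39 -0.2  -0.35] [-0.0003  0.0001  0.0098] pos [486.61 183.28 107.05] [-3.1413e+00  1.0000e-04  1.5448e+00] F [-0.73  0.82  0.38] M [-0.059 -0.08   0.028] 50.5 j6 0.316
```

Released. Now I'll retract straight up, move aside and look.

Request:
creep_tool(
  rows="0 0 -0.025 0 0 0;0 0 -0.075 0 0 0;0 0 -0.15 0 0 0;0 0 -0.225 0 0 0;0 0 -0.3 0 0 0",
)

```text
clock: 16.9
eef_pos: [486.6, 183.3, 229.2]
eef_rot: [3.141, -0.0, 1.545]
wrist_force: [0.9, 0.7, 0.0]
finger_gap: 59.8
finger_force: 0.0
```

Request:
creep_tool(
  rows="-0.075 0 0 0 0 0;-0.1875 0 0 0 0 0;-0.3 0 0 0 0 0;-0.4125 0 0 0 0 0;-0.5125 0 0 0 0 0",
)

```text
clock: 17.4
eef_pos: [481.0, -23.5, 228.1]
eef_rot: [3.141, 0.0, 1.545]
wrist_force: [0.3, -0.5, -0.7]
finger_gap: 60.2
finger_force: 0.0
```

Request:
creep_tool(
  rows="0 0 0 0 0 0;0 0 0 0 0 0;0 0 0 0 0 0",
)

```text
clock: 17.7
eef_pos: [481.4, -20.8, 227.5]
eef_rot: [3.141, -0.0, 1.546]
wrist_force: [0.6, -0.5, 0.4]
finger_gap: 59.8
finger_force: 0.0
```

```bash
python3 -c "
from h import *
p,d=manip.camera('top');W=cloud('top',d)
m=(W[...,2]>105)&(W[...,2]<150);m[:,:120]=0;m[:,225:]=0;m[:235]=0;m[330:]=0
print(m.sum(),'z med',np.median(W[m][:,2]))
c=max(cv2.findContours(m.astype(np.uint8),0,1)[0],key=cv2.contourArea).reshape(-1,2)
print(cv2.minAreaRect(pix2w('top',c,133)[:,:2].astype(np.float32)))
q=(W[...,2]>70)&(W[...,2]<85);q[:,:120]=0;q[:,225:]=0;q[:235]=0;q[330:]=0;print('collar z',np.median(W[q][:,2]))
f=np.load('top0.npz');W0=cloud('top',f['d']);q=(W0[...,2]>73)&(W0[...,2]<90);q[:,:355]=0;q[:,400:]=0;q[:265]=0;q[310:]=0;print('wing z in stand (80)',np.median(W0[q][:,2]))
s,_=manip.camera('scene')
a=cv2.resize(p[150:340,110:310],(600,570));b=cv2.resize(s[120:215,230:330],(200,190))
cv2.imwrite('pics/fin.png',cv2.convertScaleAbs(np.hstack([a,cv2.copyMakeBorder(b,0,380,0,0,0)])[...,::-1],alpha=1.5))
delta(486,183,200,1.5)
"
```

```text
317 z med 132.52081674627433
((485.396728515625, 178.9115447998047), (18.329301834106445, 43.811580657958984), 1.121175765991211)
collar z 76.91031067936568
wing z in stand (80) 79.56775979535203
17.8 delta [203.64  -0.41  27.33] [ 0.0001 -0.0001  0.0464] pos [481.43 -20.59 227.32] [ 3.1415e+00 -1.0000e-04  1.5464e+00] F [ 0.02  0.63 -0.25] M [-0.027 -0.114  0.042] 59.7 j6 -0.094
```

View pics/fin.png

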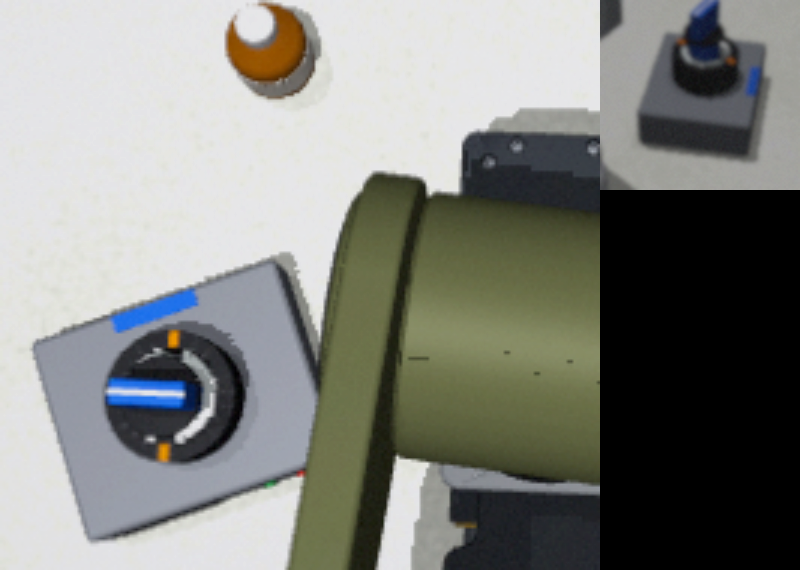

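The picture shows the wing at (155,392) lying across the slots' orange marks, at (173,340) and (163,452), and the gripper is clear. I'll check the height, centring and tilt of the wing's top face once more.

```bash
python3 -c "
from h import *
p,d=manip.camera('top');W=cloud('top',d)
m=(W[...,2]>129)&(W[...,2]<140);m[:,:120]=0;m[:,225:]=0;m[:235]=0;m[330:]=0
c=max(cv2.findContours(m.astype(np.uint8),0,1)[0],key=cv2.contourArea).reshape(-1,2)
print(cv2.minAreaRect(pix2w('top',c,133)[:,:2].astype(np.float32)))
P=W[m];A=np.c_[P[:,:2]-P[:,:2].mean(0),np.ones(len(P))];print(len(P),np.linalg.lstsq(A,P[:,2],rcond=None)[0],P.mean(0))
f=np.load('top0.npz')['d'];W0=cloud('top',f)
print('depth diffs outside arm: bottle',np.abs(np.median(W[150:182,185:215]-W0[150:182,185:215],axis=(0,1))))
"
```

```text
((484.57794189453125, 181.28590393066406), (13.747072219848633, 39.03504943847656), 1.079123616218567)
234 [-1.31850608e-02 -2.60915309e-03  1.33032422e+02] [484.46711459 181.26136072 133.0324223 ]
depth diffs outside arm: bottle [0.0494779  0.02989717 0.17638567]
```

```bash
python3 -c "
from cell import manip
print(manip.sign_off())"
```

```text
the job is handed in; nothing more can be done
None
```

The cartridge is locked in the socket and released, and the job is handed in (no verdict came back): underside about 57 mm up, nearly upright, wing about 0.34 rad off the station's y axis, highest wrist force read about 7.3 N; the gripper is clear and nothing touched the bystanders as far as I could see, though I only re-measured the bottle.

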